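Open the die pot with the unknown thread

ROBOT

A 6-joint arm with a two-finger parallel gripper is mounted at the origin on the work surface. World frame = base frame: x ahead of the robot, y to its left, z up, the work surface at z = 0. Lengths are in m, angles in rad, forces in N, time in s.
With the tool pointing down it reaches from about 0.375 to 0.9 m from the base axis. Payload 3.1 kg.
Tool frame: the origin (TCP) lies at the very end of the fingers, on their centre line; the grasp point (between the pads) lies 19 mm behind it (grip_depth is the distance from the TCP to the grasp point, in m); z points along the fingers, y is the line along which they close (so a half turn about z gives the same grasp; the last joint's range is limited). The gripper opens to 85 mm and grips with 20 to 120 N. Pads are 22 mm wide; open, the fingers measure 114 mm over their backs; the gripper's body (76 mm by 85 mm) begins 54 mm behind the grasp point. The pads swing forward as they close: fully open they stand 13 mm farther back than shut.
Start: joints at [1.022, 0.527, 1.433, -0, 1.181, -0.178], TCP at [0.226, 0.583, 0.199] pointing down, gripper open.
Joint ranges: [-3.08, 3.08], [-0.75, 2.2], [0.22, 2.44], [-1.43, 4.57], [0, 2.65], [-2.85, 2.85]. Speed limits (rad/s): [2.79, 2.79, 3.14, 3.14, 3.14, 3.14].

INTERFACE

Orientations are given as a unit quaternion [x, y, z, w].
In Python, from station import * gives the robot as it stands.
- The arm moves only by the tool apply_moves, never from a script. Its argument "plan" is a list of rows, each a list of 7 numbers: the shift along the tool's x, y, z in m, then the turn, a rotation vector about the tool's x, y, z in rad, then the gripper command: -1 is fully open, 1 is shut, values between are in proportion. In form: [[dx, dy, dz, wx, wy, wz, jaw], ...]. A call has 1 to 8 rows; each row shifts and turns the commanded pose from where the row before left it, along the tool's axes as they then stand; what a row does not reach is not made up. A row lasts 1/8 s, in which the tool goes at most 62.5 mm and 10.7 degrees, less where a joint would pass 70% of its speed; a pose out of reach is approached as far as the arm can. A call is refused whole if a number of a shift passes 0.0625 or a number of a turn 0.188, either way. A call with a gripper value outside its range is refused whole. The fingers move at their own pace and stop on an object; "force" is the grip in N (left out, the last holds). Time passes only in rows, so rows that do not move let the fingers close. It gives the time, the measured TCP pose, the force, the opening and the grip force at its end, in the units of the state.
- sense(): the state, without advancing time (a new reading comes with each control period).
- snapshot(name): name is "side" or "top"; returns the picture (400x640x3 uint8, red, green, blue); there is no depth.
- calibration(name): a dict with "camera_matrix" (3x3 intrinsics, pixels), "R" (3x3) and "t" (3): a world point X has camera coordinates R X + t. Camera axes: x right, y down, z forward; pixel columns grow to the right and rows downward; lengths in m; the calibration is good to about 2 mm. A picture is of the moment at which its call begins. calibration takes no time and is no camera call.
- sign_off(): hands the job in; it is judged then, once.
The state is a dict: "t": time; "q": joint angles; "qd": joint speeds; "tau": joint torques, N m; "tcp_pos": TCP position; "tool_rot": TCP orientation; "force": force on the tool from outside, world axes, zero at the start; "ft_torque": the same for the moment, N m; "finger_gap": opening from 0.0 (shut) to 1.0 (fully open); "gripper_force": force on a finger pad.
Only numpy, scipy, OpenCV 4.12 (cv2) and the standard library are available. Lean on these libraries where they do the work, as an engineer would, in place of code of your own. Each camera call takes 0.05 s, during which the arm holds its last target. There are 200 camera calls.

TASK

Three die pots stand capped in the red rack by the press: take the middle-sized cap (52 mm across) off its pot. Nobody knows whether that pot has an ordinary or a reverse thread, so try turning the cap both ways until it comes loose, then lift it straight off and finish still holding it in the gripper, level and motionless, about 10 cm above where it sat. Leave the other two caps on their pots and everything else on the bench where it is.

Things in the scene. Friction and masses are not known exactly. Their poses are not given: they have to be found in the camera images.
- rack: Red base plate bolted to the bench, 100 (x) x 360 (y) x 18 mm; origin at the centre of its underside, z up. Three dark steel die pots (42 mm across, 45 mm tall, fixed, cannot turn) stand on it at its y = +120, 0 and -120 mm, x = 0; each neck above the pot carries a screw cap, whose underside sits 64.5 mm above the bench and whose top sits 98.5 mm above it.
- cap_a: Brass 12-sided screw cap, 42 mm across the flats, 34 mm tall, on one of the three pots; a white stripe crosses its flat top along the cap's x axis. Origin: centre of its underside, z up. Flats face the cap's +x axis and every 30 degrees from it. The narrow cap: leave it on.
- cap_b: Brass 12-sided screw cap, 52 mm across the flats, 34 mm tall, on one of the three pots; a white stripe crosses its flat top along the cap's x axis. Origin: centre of its underside, z up. Flats face the cap's +x axis and every 30 degrees from it. The middle-sized cap, about 0.14 kg: the one to take off.
- cap_b_top (a point): Centre of the top of the middle-sized cap. Its quick thread: one way it turns at most some 15 degrees to a rigid stop, the other way it turns easily; from 60 to 115 degrees that way it is free and lifts straight up with no force (then comes another stop). It sits with 3 mm of sideways play and does not rise while turning; until free it cannot be pulled up. Which way loosens it differs from start to start and cannot be seen.
- cap_c: Brass 12-sided screw cap, 64 mm across the flats, 34 mm tall, on one of the three pots; a white stripe crosses its flat top along the cap's x axis. Origin: centre of its underside, z up. Flats face the cap's +x axis and every 30 degrees from it. The wide cap: leave it on.
- mallet: Bystander: hammer, 260 mm long, lying; origin at the middle of its underside. Leave it alone.
- spool_red: Bystander: red thread spool, 44 mm across, 70 mm tall; origin at the middle of its underside. Leave it alone.
- spool_blue: Bystander: blue thread spool, 44 mm across, 70 mm tall; origin at the middle of its underside. Leave it alone.
- jar: Bystander: jar, 70 mm across, 85 mm tall; origin at the middle of its underside. Leave it alone.
- punch: Bystander: steel leather punch, 130 mm long, lying; origin at the middle of its underside. Leave it alone.
Things that resemble listed ones, but are neither listed nor needed, are in the scene too. Leave any pink look-alike of the cap_b alone.

How it is judged:
By the outcome, as a careful person would: the job done as asked, in the order asked, and still so for the second after the job is handed in, while the arm keeps its last pose, push and grip.
It also fails if it takes over 48 s, if anything falls off the work surface, if the arm or the gripper's body presses on something with over 40 N, if the wrist force passes 120 N, or if a joint passes its speed limit or range.

## Working session

There is one attempt and no reset: what is moved stays moved. The work goes in short steps, Python scripts to look and compute and a tool call to move; the robot and the scene stay as the last step left them, time stands still between calls to the robot, and variables do not carry over. Pictures are saved under pics/ and viewed, at most 10 in all, crops included, and the job is handed in when it is done.

Besides the shell and the picture viewer there is one more tool, called after ">>>" as name(argument=value, ...) on one line, values as JSON. apply_moves: Moves the arm, as the interface text tells. Its arguments: {"type":"object","properties":{"plan":{"type":"array"},"force":{"type":"number"}},"required":["plan"]}

```bash
mkdir -p pics
python3 - <<'E'
from station import *
import cv2
for n in("top","side"):
    cv2.imwrite(f"pics/{n}0.png",snapshot(n)[:,:,::-1])
    c=calibration(n);print(n,c)
print(sense())
E
```

```text
top {'camera_matrix': array([[389.13670161,   0.        , 318.20160092],
       [  0.        , 389.13670161, 199.0430486 ],
       [  0.        ,   0.        ,   1.        ]]), 'R': array([[-0.01638092, -0.99985559, -0.00452485],
       [-0.99527715,  0.01673864, -0.09562019],
       [ 0.09568212,  0.00293714, -0.99540761]]), 't': array([0.01743167, 0.58372102, 1.30450175])}
side {'camera_matrix': array([[375.66993878,   0.        , 318.54934611],
       [  0.        , 375.66993878, 199.09612227],
       [  0.        ,   0.        ,   1.        ]]), 'R': array([[ 0.69921302, -0.71489456, -0.00518957],
       [-0.49301353, -0.47691682, -0.72765926],
       [ 0.51772465,  0.51134735, -0.68591914]]), 't': array([-0.44578782,  0.36830994,  0.78583511])}
{'t': 0.1, 'q': array([ 1.02150661e+00,  5.28394280e-01,  1.43376928e+00,  1.36991449e-06,
        1.18143376e+00, -1.78521181e-01]), 'qd': array([ 0.00048128, -0.00088909, -0.002351  ,  0.00045479,  0.00022281,
        0.00075021]), 'tau': array([ 5.98053539e-04, -4.43305600e+01, -1.78587896e+01, -2.14463271e-04,
        3.84818064e-03, -9.68753909e-06]), 'tcp_pos': array([0.22606259, 0.58191712, 0.19782016]), 'tool_rot': array([ 1.84324395e-01,  9.82864951e-01, -9.36467384e-04, -3.57348471e-04]), 'force': array([-0.18241797, -0.34985854, -0.60631296]), 'ft_torque': array([-0.00960971,  0.00369958,  0.00735956]), 'gripper_force': 0.0, 'finger_gap': 1.0010506617504595}
```

View pics/top0.png

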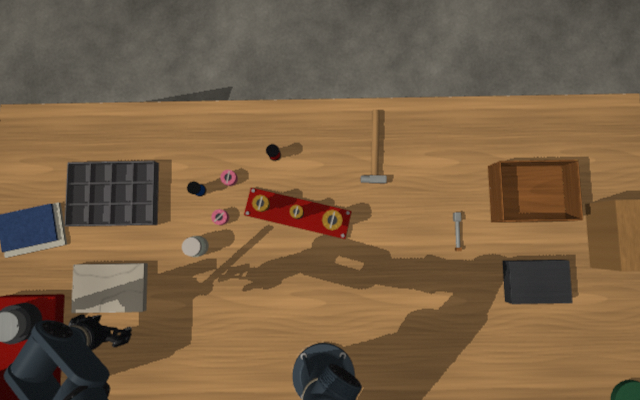

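View pics/side0.png

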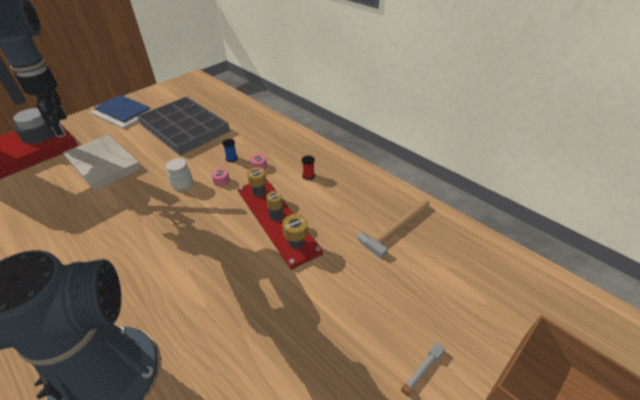

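The top picture shows the rack with caps at about (260,203), (296,212) and (332,220). The centre one looks smallest and the right one widest, so the left one should be cap_b. Next I'll measure them on a zoomed crop.

```bash
cat > h.py <<'E'
from station import *
import cv2, numpy as np
def ray(n,u,v,z):
    c=calibration(n);K,R,t=c["camera_matrix"],c["R"],c["t"]
    d=R.T@np.linalg.solve(K,[u,v,1.]);o=-R.T@t
    return o+d*(z-o[2])/d[2]
def proj(n,X):
    c=calibration(n);p=c["camera_matrix"]@(c["R"]@np.array(X)+c["t"]);return p[:2]/p[2]
E
python3 - <<'E'
from h import *
im=np.mean([snapshot("top").astype(float) for _ in range(4)],0).astype(np.uint8)
si=snapshot("side")
# rectify the plane z=.0985: 1 px = .5 mm; centred on rough rack centre
c0=ray("top",296,212,.0985);print(c0)
def rect(n,src):
    W,H=760,300; 
    # image right = -y, up = +x
    yy,xx=np.mgrid[0:H,0:W]; X=np.stack([c0[0]-(yy-H/2)*.0005,c0[1]-(xx-W/2)*.0005,np.full(xx.shape,.0985)],-1)
    c=calibration(n);p=(X@c["R"].T+c["t"])@c["camera_matrix"].T;p=(p[...,:2]/p[...,2:]).astype(np.float32)
    return cv2.remap(src,p[...,0],p[...,1],cv2.INTER_CUBIC)
a=rect("top",im);b=rect("side",si)
cv2.imwrite("pics/rect.png",np.vstack([a,b])[:,:,::-1])
hsv=cv2.cvtColor(im,cv2.COLOR_RGB2HSV)
for n,(u,v) in dict(l=(260,203),m=(296,212),r=(332,220)).items():
    print(n,ray("top",u,v,.0985))
E
```

```text
[0.53628683 0.07998605 0.0985    ]
l [0.56744353 0.19637037 0.0985    ]
m [0.53628683 0.07998605 0.0985    ]
r [ 0.50851574 -0.03585037  0.0985    ]
```

View pics/rect.png

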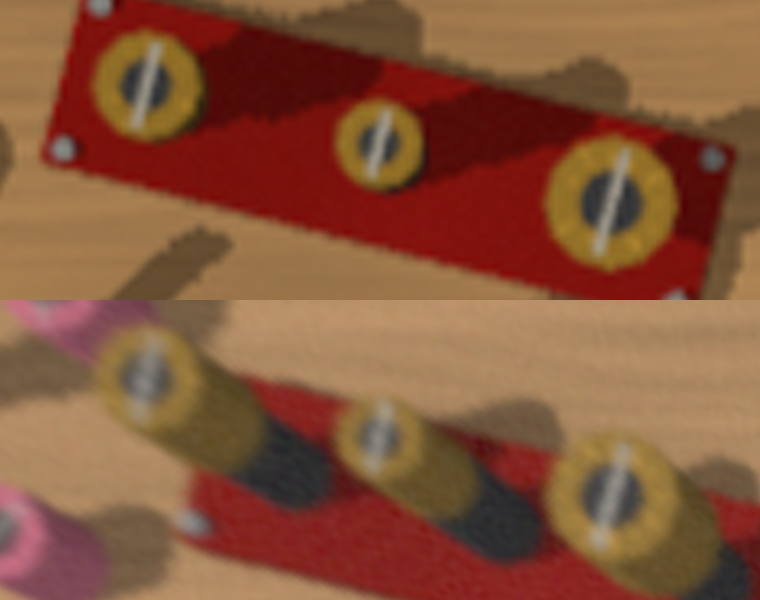

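Rectified at cap-top height (0.5 mm per px), the left cap is at (147,84) and about 53 mm wide, the centre one at (380,144), about 43 mm, and the right one at (611,202), about 65 mm. So cap_b is the left cap, at about (0.570, 0.196), with its stripe at about -13°. I'll travel there high and turn the tool so its closing line is at 17°, across a pair of flats.

>>> apply_moves(plan=[[-0.046, -0.0235, 0, 0, 0, 0, -1], [-0.046, -0.0235, 0, 0, 0, 0, -1], [-0.046, -0.0235, 0, 0, 0, 0, -1], [-0.046, -0.0235, 0, 0, 0, 0, -1], [-0.046, -0.0235, 0, 0, 0, 0, -1], [-0.046, -0.0235, 0, 0, 0, 0, -1], [-0.046, -0.0235, 0, 0, 0, 0, -1], [-0.046, -0.0235, 0, 0, 0, 0, -1]], force=40)

```text
t: 1.35
tcp_pos: [0.5024, 0.2726, 0.1989]
tool_rot: [0.184, 0.983, 0.0, 0.0]
force: [0.8, 0.1, 0.7]
finger_gap: 1.002
gripper_force: 0.0
```

>>> apply_moves(plan=[[-0.046, -0.0235, 0, 0, 0, 0, -1], [-0.046, -0.0235, 0, 0, 0, 0, -1], [0, 0, 0, 0, 0, 0.15, -1], [0, 0, 0, 0, 0, 0.15, -1], [0, 0, 0, 0, 0, 0.15, -1], [0, 0, 0, 0, 0, 0.15, -1], [0, 0, 0, 0, 0, 0.15, -1], [0, 0, 0, 0, 0, 0.15, -1]])

```text
t: 2.35
tcp_pos: [0.57, 0.1968, 0.1987]
tool_rot: [0.595, 0.803, -0.0, -0.0]
force: [-0.8, -0.5, -0.2]
finger_gap: 0.999
gripper_force: 0.0
```

```bash
cat >> h.py <<'E'
from scipy.spatial.transform import Rotation as Ro
def need(x,y,z,yaw):
    s=sense();R=Ro.from_quat(s["tool_rot"]).as_matrix()
    a=np.degrees(np.arctan2(R[1,1],R[0,1]))
    print("t",s["t"],"tcp",s["tcp_pos"].round(4),"yaw",a.round(2),"tilt",R[:,2].round(4),"q",s["q"].round(3),"F",s["force"].round(1),"T",s["ft_torque"].round(2),"gap",round(s["finger_gap"],3),"gf",s["gripper_force"])
    print("tool shift",(R.T@(np.array([x,y,z])-s["tcp_pos"])).round(4),"wz",np.radians(((a-yaw)+90)%180-90).round(4))
E
python3 - <<'E'
from h import *
need(.570,.196,.198,17)
im=snapshot("side");cv2.imwrite("pics/s1.png",cv2.resize(im[80:300,140:420],None,fx=2.6,fy=2.6,interpolation=2)[:,:,::-1])
E
```

```text
t 2.35 tcp [0.57   0.1968 0.1987] yaw 16.9 tilt [-0.  0. -1.] q [ 0.147  0.498  1.49   0.     1.154 -0.148] F [-0.8 -0.5 -0.2] T [ 0.03 -0.05  0.03] gap 0.999 gf 0.0
tool shift [-0.0008 -0.0002  0.0007] wz -0.0017
```

View pics/s1.png

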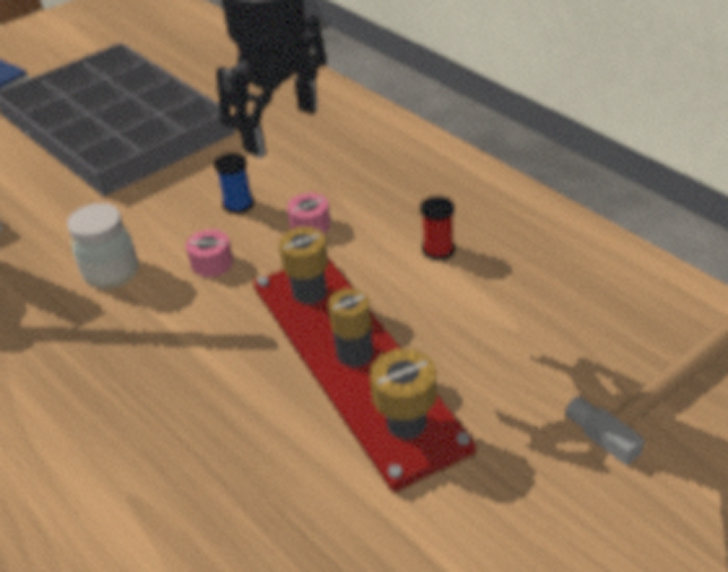

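The side crop shows the open gripper above the left cap (crop px (303,240)), fingertips near (258,148) and (308,105). The spools, jar and pink caps are all clear of it. I'll descend to TCP z = 0.062.

>>> apply_moves(plan=[[-0.0008, 0, 0.04, 0, 0, 0, -1], [0, 0, 0.04, 0, 0, 0, -1], [0, 0, 0.02, 0, 0, 0, -1], [0, 0, 0.018, 0, 0, 0, -1], [0, 0, 0.018, 0, 0, 0, -1], [0, 0, 0, 0, 0, 0, -1]])

```text
t: 3.15
tcp_pos: [0.5693, 0.1959, 0.0614]
tool_rot: [0.593, 0.805, -0.001, -0.001]
force: [0.5, -0.6, -0.9]
finger_gap: 1.002
gripper_force: 0.0
```

Run:
```python
from h import *
need(.570,.196,.062,17)
im=snapshot("side");cv2.imwrite("pics/s2.png",cv2.resize(im[120:220,200:330],None,fx=5,fy=5,interpolation=2)[:,:,::-1])
```

```text
t 3.15 tcp [0.5693 0.1959 0.0614] yaw 17.21 tilt [-2.7e-03 -4.0e-04 -1.0e+00] q [ 0.146  0.679  1.6   -0.     0.866 -0.154] F [ 0.5 -0.6 -0.9] T [ 0.01 -0.01 -0.02] gap 1.002 gf 0.0
tool shift [-0.0001  0.0007 -0.0006] wz 0.0037
```

View pics/s2.png

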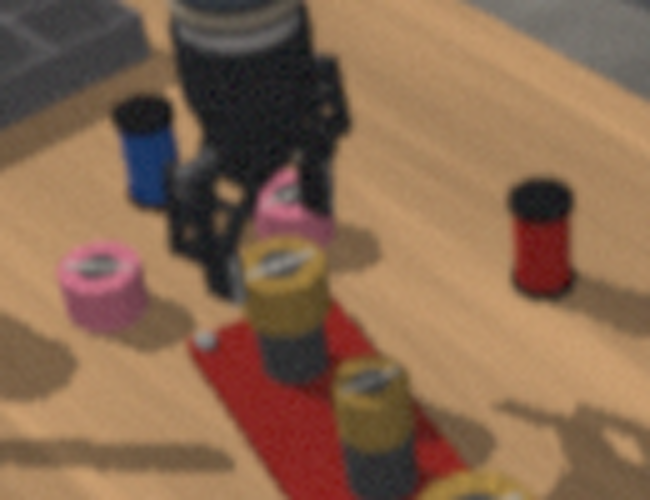

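The side crop shows the cap (285,265) between the fingers; the left tip is at (235,298) and the right one is behind the cap. Nothing else is touched. Closing at 40 N.

>>> apply_moves(plan=[[0, 0, 0, 0, 0, 0, 1], [0, 0, 0, 0, 0, 0, 1], [0, 0, 0, 0, 0, 0, 1], [0, 0, 0, 0, 0, 0, 1], [0, 0, 0, 0, 0, 0, 1], [0, 0, 0, 0, 0, 0, 1]], force=40)

```text
t: 3.95
tcp_pos: [0.5716, 0.1961, 0.0659]
tool_rot: [0.593, 0.805, 0.001, 0.001]
force: [-3.0, -1.0, 13.4]
finger_gap: 0.002
gripper_force: 6.7
```

Run:
```python
from h import *
need(.570,.196,.062,17)
im=snapshot("side");cv2.imwrite("pics/s3.png",cv2.resize(im[120:220,200:330],None,fx=5,fy=5,interpolation=2)[:,:,::-1])
```

```text
t 3.95 tcp [0.5716 0.1961 0.0659] yaw 17.21 tilt [ 3.8e-03  2.0e-04 -1.0e+00] q [ 0.146  0.672  1.597 -0.     0.869 -0.154] F [-3.  -1.  13.4] T [-0.13  0.49 -0.03] gap 0.002 gf 6.699931391121936
tool shift [ 0.0003 -0.0016  0.0039] wz 0.0037
```

View pics/s3.png

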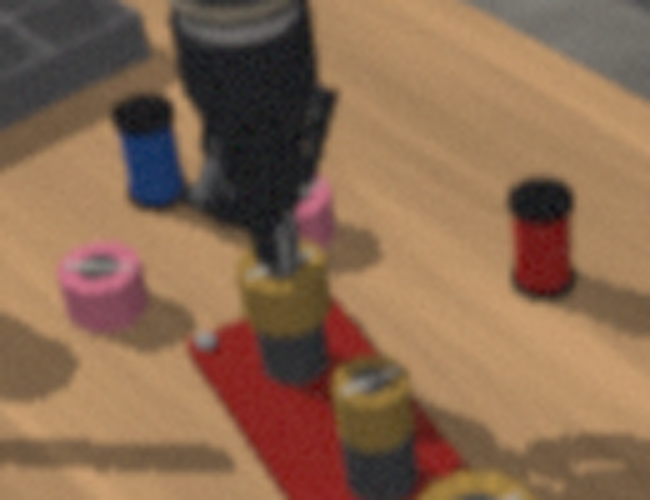

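The fingers closed fully on top of the cap instead of around it (gap 0, 13 N upward). The tips are at the cap top near crop (285,270), although the reported TCP z is 0.066. The reported TCP therefore seems wrong by a few cm against the cameras. I'll lift clear and triangulate the closed fingertip.

>>> apply_moves(plan=[[0, 0, -0.02, 0, 0, 0, 1], [0, 0, -0.04, 0, 0, 0, 1], [0, 0, -0.04, 0, 0, 0, 1], [0, 0, 0, 0, 0, 0, 1], [0, 0, 0, 0, 0, 0, 1]])

```text
t: 4.62
tcp_pos: [0.5697, 0.196, 0.1626]
tool_rot: [0.593, 0.805, -0.0, -0.0]
force: [0.3, 0.3, -0.3]
finger_gap: 0.001
gripper_force: 0.0
```

Run:
```python
from h import *
need(.570,.196,.162,17)
p=sense()["tcp_pos"];print(proj("side",p),proj("top",p),proj("side",p+[0,0,.033]),proj("top",p+[0,0,.033]))
s=snapshot("side");t=snapshot("top")
cv2.imwrite("pics/s4.png",np.hstack([cv2.resize(s[90:210,200:280],None,fx=5,fy=5,interpolation=2),cv2.resize(t[150:270,220:300],None,fx=5,fy=5,interpolation=2)])[:,:,::-1])
```

```text
t 4.625 tcp [0.5697 0.196  0.1626] yaw 17.19 tilt [-4.e-04 -1.e-04 -1.e+00] q [ 0.146  0.54   1.527 -0.     1.075 -0.154] F [ 0.3  0.3 -0.3] T [-0.02 -0.02 -0.01] gap 0.001 gf 0.0
tool shift [-0.0001  0.0003  0.0006] wz 0.0033
[252.37656512 155.40853581] [256.93212913 200.48167297] [250.88424277 145.84638997] [255.15447148 199.46811226]
```

View pics/s4.png

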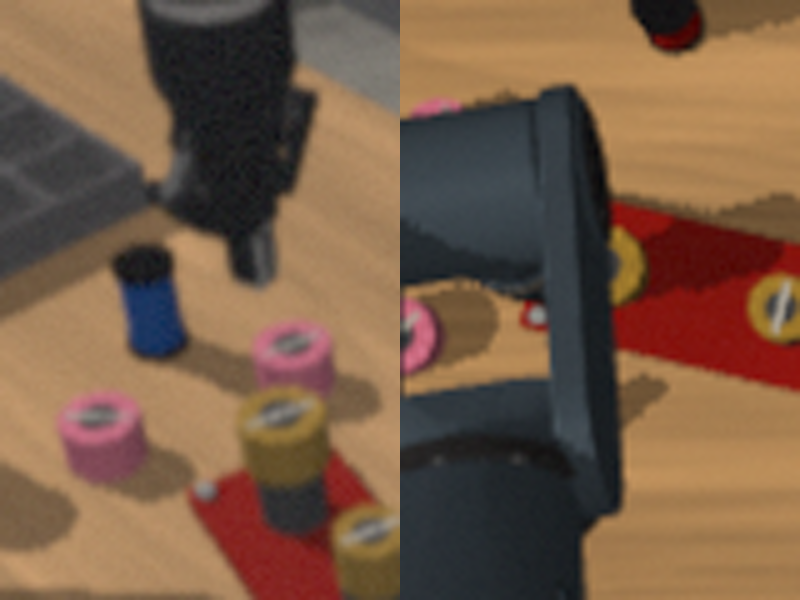

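The left half (side view) shows the closed fingertip at full px (251,147). The reported TCP projects to row 155 and TCP + 33 mm to row 146, so the real tip is about 32 mm above the reported one, which fits the contact height (0.0985 − 0.066). The sideways position agrees. In the right half (top view) the arm hides the gripper. So I'll open and descend to reported z ≈ 0.032.

>>> apply_moves(plan=[[0, 0, 0, 0, 0, 0, -1], [0, 0, 0, 0, 0, 0, -1], [0, 0, 0, 0, 0, 0, -1], [0, 0, 0, 0, 0, 0, -1], [0, 0, 0.03, 0, 0, 0, -1], [0, 0, 0.03, 0, 0, 0, -1]])

```text
t: 5.48
tcp_pos: [0.5709, 0.1962, 0.1026]
tool_rot: [0.593, 0.805, 0.001, 0.001]
force: [0.5, -0.3, 0.2]
finger_gap: 1.005
gripper_force: 0.0
```

>>> apply_moves(plan=[[0, 0, 0.02, 0, 0, 0, -1], [0, 0, 0.015, 0, 0, 0, -1], [0, 0, 0.015, 0, 0, 0, -1], [0, 0, 0.01, 0, 0, 0, -1], [0, 0, 0.01, 0, 0, 0, -1], [0, 0, 0, 0, 0, 0, -1]])

```text
t: 6.22
tcp_pos: [0.5698, 0.196, 0.0321]
tool_rot: [0.594, 0.805, -0.0, -0.0]
force: [-0.2, 0.4, 0.4]
finger_gap: 1.002
gripper_force: 0.0
```

>>> apply_moves(plan=[[0, 0, 0, 0, 0, 0, 1], [0, 0, 0, 0, 0, 0, 1], [0, 0, 0, 0, 0, 0, 1], [0, 0, 0, 0, 0, 0, 1], [0, 0, 0, 0, 0, 0, 1]], force=40)

```text
t: 6.85
tcp_pos: [0.571, 0.1962, 0.0335]
tool_rot: [0.593, 0.805, 0.001, 0.001]
force: [0.1, -0.6, 5.5]
finger_gap: 0.598
gripper_force: 42.0
```

Run:
```python
from h import *
need(.570,.196,.032,17)
im=snapshot("side");cv2.imwrite("pics/s5.png",cv2.resize(im[120:220,200:330],None,fx=5,fy=5,interpolation=2)[:,:,::-1])
```

```text
t 6.85 tcp [0.571  0.1962 0.0335] yaw 17.19 tilt [ 1.7e-03  2.0e-04 -1.0e+00] q [ 0.146  0.721  1.612  0.     0.807 -0.154] F [ 0.1 -0.6  5.5] T [ 0.01 -0.02 -0.05] gap 0.598 gf 41.98141840053722
tool shift [ 0.0001 -0.001   0.0015] wz 0.0033
```

View pics/s5.png

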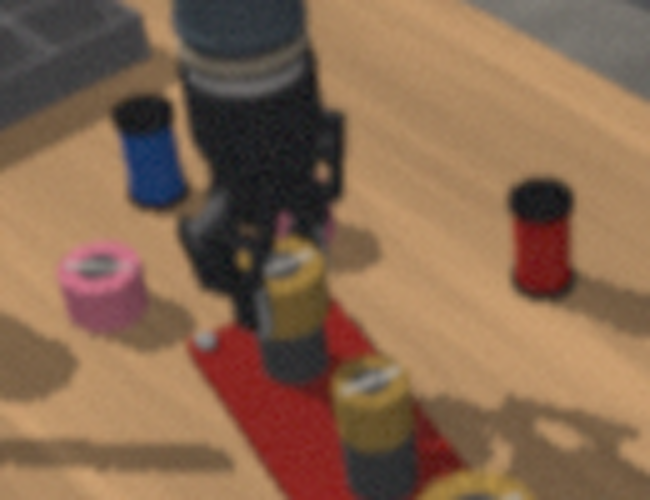

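The crop shows the fingers on both sides of the cap (290,280); gap 0.598 ≈ 51 mm with 42 N grip, so it is held across the flats. I'll firm up the grip and try turning a little one way (tool +z), watching the torque.

>>> apply_moves(plan=[[0, 0, 0, 0, 0, 0, 1], [0, 0, 0, 0, 0, 0.05, 1], [0, 0, 0, 0, 0, 0.05, 1], [0, 0, 0, 0, 0, 0, 1]], force=60)

```text
t: 7.4
tcp_pos: [0.5709, 0.1964, 0.0336]
tool_rot: [0.633, 0.774, 0.001, 0.0]
force: [-0.3, 1.9, 6.3]
finger_gap: 0.595
gripper_force: 61.3
```

```bash
python3 -c "
from h import *
need(.570,.196,.032,17)"
```

```text
t 7.4 tcp [0.5709 0.1964 0.0336] yaw 11.44 tilt [ 1.7e-03  6.0e-04 -1.0e+00] q [ 0.146  0.721  1.612  0.     0.807 -0.054] F [-0.3  1.9  6.3] T [ 0.08  0.07 -0.02] gap 0.595 gf 61.25324859749526
tool shift [-0.0002 -0.001   0.0016] wz -0.0971
```

>>> apply_moves(plan=[[0, 0, 0, 0, 0, 0.05, 1], [0, 0, 0, 0, 0, 0.05, 1], [0, 0, 0, 0, 0, 0, 1]])

```text
t: 7.78
tcp_pos: [0.5709, 0.1966, 0.0335]
tool_rot: [0.671, 0.741, 0.001, 0.0]
force: [-0.3, 2.0, 6.4]
finger_gap: 0.598
gripper_force: 61.3
```

```bash
python3 -c "
from h import *
need(.570,.196,.032,17)"
```

```text
t 7.775 tcp [0.5709 0.1966 0.0335] yaw 5.71 tilt [ 1.7e-03  8.0e-04 -1.0e+00] q [1.460e-01 7.210e-01 1.611e+00 1.000e-03 8.070e-01 4.600e-02] F [-0.3  2.   6.4] T [0.15 0.01 0.05] gap 0.598 gf 61.26545426552184
tool shift [-0.0005 -0.001   0.0015] wz -0.197
```

No torque yet at 11.5°; stepping on past 15°.

>>> apply_moves(plan=[[0, 0, 0, 0, 0, 0.05, 1], [0, 0, 0, 0, 0, 0.03, 1], [0, 0, 0, 0, 0, 0, 1]])

```text
t: 8.15
tcp_pos: [0.571, 0.1966, 0.0335]
tool_rot: [0.7, 0.714, 0.001, 0.0]
force: [-1.0, 0.9, 5.9]
finger_gap: 0.599
gripper_force: 61.3
```

```bash
python3 -c "
from h import *
need(.570,.196,.032,17)"
```

```text
t 8.15 tcp [0.571  0.1966 0.0335] yaw 1.13 tilt [ 1.8e-03  9.0e-04 -1.0e+00] q [1.460e-01 7.210e-01 1.611e+00 1.000e-03 8.070e-01 1.260e-01] F [-1.   0.9  5.9] T [ 0.21 -0.03 -0.  ] gap 0.599 gf 61.25662596314214
tool shift [-0.0006 -0.001   0.0015] wz -0.277
```

>>> apply_moves(plan=[[0, 0, 0, 0, 0, 0.04, 1], [0, 0, 0, 0, 0, 0.04, 1], [0, 0, 0, 0, 0, 0, 1]])

```text
t: 8.52
tcp_pos: [0.571, 0.1967, 0.0336]
tool_rot: [0.728, 0.685, 0.001, 0.0]
force: [-0.5, 1.2, 6.0]
finger_gap: 0.598
gripper_force: 61.2
```

```bash
python3 -c "
from h import *
need(.570,.196,.032,17)"
```

```text
t 8.525 tcp [0.571  0.1967 0.0336] yaw -3.46 tilt [ 0.002  0.001 -1.   ] q [1.470e-01 7.210e-01 1.611e+00 1.000e-03 8.070e-01 2.060e-01] F [-0.5  1.2  6. ] T [ 0.23 -0.05  0.  ] gap 0.598 gf 61.246415317291394
tool shift [-0.0008 -0.001   0.0016] wz -0.357
```

It turned 20° without resistance, so this is the loosening way. Continuing to about 85°.

>>> apply_moves(plan=[[0, 0, 0, 0, 0, 0.14, 1], [0, 0, 0, 0, 0, 0.14, 1], [0, 0, 0, 0, 0, 0.14, 1], [0, 0, 0, 0, 0, 0.14, 1], [0, 0, 0, 0, 0, 0.14, 1], [0, 0, 0, 0, 0, 0.14, 1], [0, 0, 0, 0, 0, 0.14, 1], [0, 0, 0, 0, 0, 0.14, 1]])

```text
t: 9.52
tcp_pos: [0.5717, 0.1965, 0.0335]
tool_rot: [0.981, 0.192, 0.002, -0.0]
force: [1.3, 0.6, 5.2]
finger_gap: 0.597
gripper_force: 61.3
```

Run:
```python
from h import *
need(.570,.196,.032,17)
im=snapshot("side");cv2.imwrite("pics/s6.png",cv2.resize(im[120:220,200:330],None,fx=5,fy=5,interpolation=2)[:,:,::-1])
```

```text
t 9.525 tcp [0.5717 0.1965 0.0335] yaw -67.87 tilt [ 3.3e-03  8.0e-04 -1.0e+00] q [0.146 0.721 1.611 0.    0.806 1.331] F [1.3 0.6 5.2] T [ 0.13 -0.19  0.04] gap 0.597 gf 61.310614629182965
tool shift [-0.0018 -0.0002  0.0015] wz -1.4813
```

View pics/s6.png

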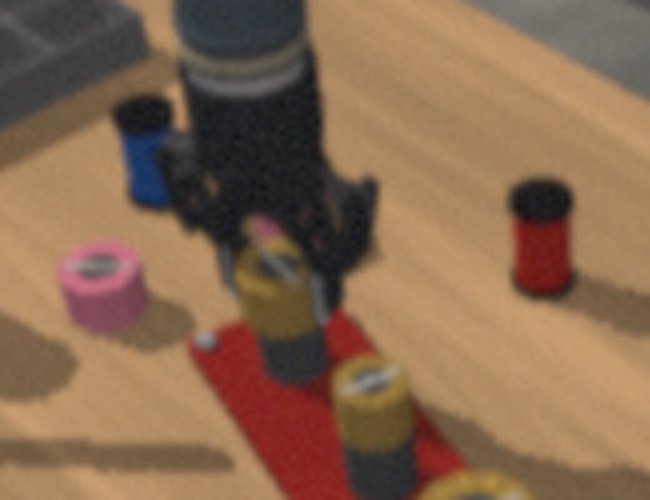

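The stripe (crop (275,262)) now runs across its old direction, so the cap turned with the gripper. I'll lift gently first, then raise it in full.

>>> apply_moves(plan=[[0, 0, -0.004, 0, 0, 0, 1], [0, 0, -0.004, 0, 0, 0, 1], [0, 0, -0.004, 0, 0, 0, 1], [0, 0, 0, 0, 0, 0, 1]])

```text
t: 10.07
tcp_pos: [0.5705, 0.196, 0.0452]
tool_rot: [0.981, 0.194, 0.0, 0.0]
force: [2.6, 1.8, 0.2]
finger_gap: 0.596
gripper_force: 62.8
```

>>> apply_moves(plan=[[0, 0, -0.01, 0, 0, 0, 1], [0, 0, -0.015, 0, 0, 0, 1], [0, 0, -0.02, 0, 0, 0, 1], [0, 0, -0.02, 0, 0, 0, 1], [0, 0, -0.015, 0, 0, 0, 1], [0, 0, -0.008, 0, 0, 0, 1], [0, 0, 0, 0, 0, 0, 1], [0, 0, 0, 0, 0, 0, 1]])

```text
t: 11.08
tcp_pos: [0.5695, 0.1959, 0.132]
tool_rot: [0.981, 0.194, -0.001, -0.0]
force: [-0.9, -0.1, -0.3]
finger_gap: 0.6
gripper_force: 63.3
```

Run:
```python
from h import *
need(.570,.196,.1335,17)
print(sense()["qd"].round(4))
im=snapshot("side");cv2.imwrite("pics/s7.png",cv2.resize(im[80:240,180:340],None,fx=3.7,fy=3.7,interpolation=2)[:,:,::-1])
```

```text
t 11.075 tcp [0.5695 0.1959 0.132 ] yaw -67.61 tilt [-1.7e-03 -3.0e-04 -1.0e+00] q [ 0.146  0.579  1.553 -0.     1.011  1.326] F [-0.9 -0.1 -0.3] T [-0.02  0.04  0.01] gap 0.6 gf 63.329430010635406
tool shift [ 0.0005  0.0001 -0.0015] wz -1.4767
[ 0.001   0.0082  0.0024  0.0009 -0.0017  0.0003]
```

View pics/s7.png

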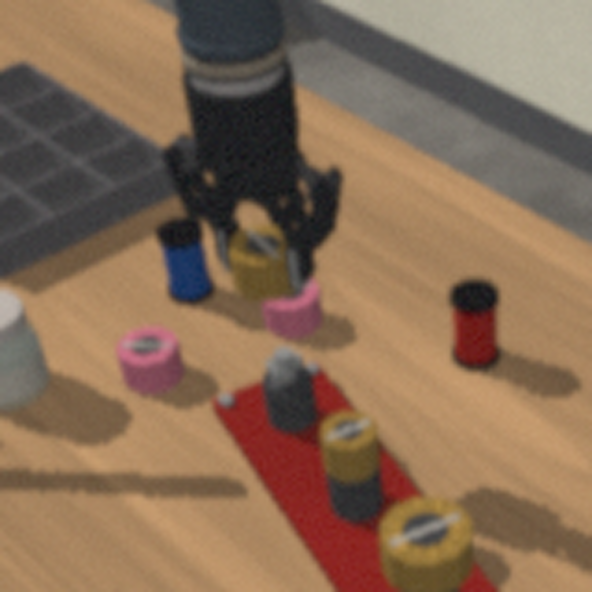

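The cap (crop (260,262)) is held level above its bare neck (285,360). The other two caps are still on their pots, and nothing else in view has moved. I'll let it settle, then hand in.

>>> apply_moves(plan=[[0, 0, 0, 0, 0, 0, 1], [0, 0, 0, 0, 0, 0, 1], [0, 0, 0, 0, 0, 0, 1], [0, 0, 0, 0, 0, 0, 1]])

```text
t: 11.62
tcp_pos: [0.5702, 0.196, 0.1327]
tool_rot: [0.981, 0.194, -0.0, -0.0]
force: [0.3, 0.1, -0.1]
finger_gap: 0.599
gripper_force: 63.3
```

```bash
python3 -c "
from h import *
need(.57,.196,.1335,17); print(sense()['qd'].round(4)); print(sign_off())"
```

```text
t 11.625 tcp [0.5702 0.196  0.1327] yaw -67.61 tilt [-1.e-04 -0.e+00 -1.e+00] q [0.146 0.578 1.552 0.    1.011 1.326] F [ 0.3  0.1 -0.1] T [-0.02 -0.03  0.05] gap 0.599 gf 63.3296196651645
tool shift [-0.0002 -0.0001 -0.0008] wz -1.4767
[ 0.0013 -0.0016 -0.0016 -0.0007  0.0015  0.0016]
the job is handed in; nothing more can be done
None
```

The 52 mm cap is off its pot: it came loose the first way I tried (clockwise from above, so a reverse thread), and I handed in at 11.6 s with it held level and still about 10 cm up; my first grasp missed because the reported tool height read about 32 mm low, so the closed fingers briefly pressed the cap's top at about 13 N.

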